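Set the glue gap on the token bonding press

ROBOT

A 6-joint arm with a two-finger parallel gripper is mounted at the origin on a cart in front of the work surface, level with it; the furniture and walls round the work are solid. World frame = base frame: x ahead of the robot, y to its left, z up, the work surface at z = 0. Lengths are in mm, angles in rad, forces in N, time in s.
With the tool pointing down it reaches from about 300 to 775 mm from the base axis. Payload 14.6 kg.
Tool frame: the origin (TCP) lies on the centre line of the jaws, within the pads' length; the fingertips stand 19 mm ahead of it and the grasp point (between the pads) is the TCP (bot.tip_reach is the distance from the TCP to the fingertips, in mm); y points along the fingers, x is the direction in which the jaws open and shut, and the axes are right-handed (so a half turn about y gives the same grasp; the last joint's range is limited). The gripper opens to 85 mm and grips with 20 to 120 N. Pads are 22 mm wide; open, the fingers measure 114 mm over their backs; the gripper's body (76 mm by 85 mm) begins 54 mm behind the grasp point. The pads swing forward as they close: fully open they stand 13 mm farther back than shut.
Start: joints at [1.036, 0.3, 1.521, -0, 1.321, -0.067], TCP at [248.004, 490.901, 250.281] pointing down, gripper open.
Joint ranges: [-3.03, 3.03], [-0.79, 2.21], [0.23, 2.52], [-1.04, 4.18], [0, 3.07], [-2.55, 2.55]. Speed limits (rad/s): [2.22, 2.22, 2.57, 3.14, 3.14, 3.14].

INTERFACE

Orientations are given as a unit quaternion [w, x, y, z].
In Python, from rig import bot gives the robot as it stands. Calls block until the motion is done:
- bot.move_to(position, orientation): joint-space move of the TCP to a pose.
- bot.servo_line(position, attitude=None, speed=150, until_force=None): straight line of the TCP; attitude=None keeps the orientation; speed is the mean speed in mm/s. With until_force (N) it stops when the force on the tool has changed by that much, and returns True; else False.
- bot.move_joints(angles): joint-space move.
- bot.move_gripper(opening, grip_force=None): finger opening in mm; grip_force is the grip in N (None keeps the last); returns when the fingers have stopped.
- bot.dwell(seconds).
- bot.ik(position, orientation): joint angles nearest the present ones, or None.
- bot.read_state(): the state.
- bot.read_camera(name): name is "side" or "top"; returns a dict with "image" (400x640x3 uint8, blue, green, red), "depth" (400x640 float32, mm along the optical axis (not along the pixel's ray), 0 where there is no reading), "fovy" (degrees; the focal length in pixels is half the picture's height over the tangent of half this angle, whatever the lens; pixels are square), "cx", "cy" (the principal point, pixels), "eye" and "attitude" of the camera in the world. Camera axes: x right, y down, z forward; pixel columns grow to the right and rows downward; lengths in mm; the calibration is good to about 2 mm. A picture is of the moment at which its call begins.
A pose or a line that the arm cannot do raises bot.MotionError and nothing moves.
- bot.finish_job(): hands the job in, once; it reports no verdict.
The state is a dict: "clock": time; "joint_positions": joint angles; "qvel": joint speeds; "effort": joint torques, N m; "ee_pos": TCP position; "tool_rot": TCP orientation; "ft_force": force on the tool from outside, world axes, zero at the start; "moment": the same for the moment, N m; "grip_width": finger opening in mm.
Only numpy, scipy, OpenCV 4.12 (cv2) and the standard library are available. Lean on these libraries where they do the work, as an engineer would, in place of code of your own. Each camera call takes 0.05 s, during which the arm holds its last target.

TASK

Set the glue gap on the small bonding press: first, while its foot is still clear of the token, zero the load readout by pushing the recessed button in the readout's front fully in for a moment with an end of the pencil (not with the fingers), and lay the pencil back down flat on the bare table (do not drop it). Then turn the wing screw on top clockwise until the foot seats on the token and back it off a quarter turn, so that the gap is right. Finish gripping the wings, holding them still there while I nip up the lock ring; leave the other things on the table where they are.

Things in the scene. Friction and masses are not known exactly. Their poses are not given: they have to be found in the camera images.
- press: grey bonding press bolted to the table; front faces the robot. Origin on the table; x front to back, y left, z up. Base plate x -75..95, y -100..100, 14 mm high. C-frame (arm top 108 mm, lock ring 115 mm) with upright screw at x 0, y -45 over a fixed token. Readout pod x -62..0, y 7..93, z 14..72 mm; its front (display, button hole) looks to -x. Only the wings stand higher than the ring
- zero_mouth (a point): middle of the round access hole in the pod's front face, 32 mm above the table, 14 mm in diameter with a small chamfer; axes as the press. The hole runs level, straight in along the press's +x. The black button stands 8 mm behind the face.
- zero (a joint): travel of the recessed zero button, a black plunger 11.6 mm in diameter: 0 = out, 0.004 m = fully in (pushed along the press's +x); it takes about 1.1 N to start and 3.3 N to be fully in, and springs back out
- pencil: red carpenter's pencil, round, 8 mm thick, 173 mm long, 11 to 18 g, lying flat. Origin at the middle of its length on its underside (1 mm beside the centre line). Its length runs along its own direction (0.940, -0.342, 0), that is 0.349 rad clockwise from its x axis; either end, 86 mm from the origin, will serve
- wing_grip (a point): point on the screw's axis amid the wings, at the height to grip them (about 147 mm above the table). The wings are one upright steel plate, 55 mm wide along this point's x and 9 mm thick along its y; grip across the 9 mm. Its top is 13 mm above this point; the flat middle, 26 mm wide, goes down to 18 mm below it, where a hub of radius 8.5 mm begins
- wing (a joint): turn of the wing screw, rad: 0 = foot seated on the token (hard stop); grows as it is backed off, counter-clockwise seen from above, to 3.6. Starts between 0.8 and 2.4. 4 mm a turn: the wings sink and rise with it. Stays where it is left; about 0.06 N m turns it
- marker: bystander: a black-capped felt marker, 138 mm long, 15 mm thick, loose
- nozzle: bystander: a white static mixer nozzle, 94 mm long, 19 mm thick, loose
- brush: bystander: a dusting brush with a wooden handle, 219 mm long, near the table's front edge, loose
- tape: bystander: a roll of masking tape, 100 mm across, 25 mm high, loose
- cup: bystander: a white mixing cup, 64 mm across, 60 mm high, loose

How it is judged:
By the outcome, as a careful person would: the job done as asked, in the order asked, and still so for the second after the job is handed in, while the arm keeps its last pose, push and grip.
It also fails if it takes over 61 s, if anything falls off the work surface, if the arm or the gripper's body presses on something with over 40 N, if the wrist force passes 120 N, or if a joint passes its speed limit or range.

## Working session

There is one attempt and no reset: what is moved stays moved. The work goes in short steps, each a Python script; the robot and the scene stay as the last script left them, time stands still between calls to the robot, and variables do not carry over. Pictures are saved under pics/ and viewed, and the job is handed in when it is done.

```bash
mkdir -p pics; ls
python3 - <<'E'
from rig import bot
import cv2,numpy as np
for n in("top","side"):
    c=bot.read_camera(n); cv2.imwrite(f"pics/{n}0.png",c["image"]); np.savez(f"{n}0.npz",**c)
    print(n,c["fovy"],c["cx"],c["cy"],c["eye"],c["attitude"])
print(bot.read_state(), bot.tip_reach)
E
```

```text
pics
top 47.54563682904275 318.3241233479044 201.88901236506092 [ 411.12701672   20.46703488 1333.3441805 ] [ 0.03083581 -0.70008084  0.71260683 -0.03357782]
side 51.99044950804393 316.5225477980254 196.53150969858703 [525.68853227 795.1284876  589.59928526] [ 0.00761561 -0.01186883  0.87870059 -0.47716498]
{'clock': 0.1, 'joint_positions': array([ 1.03638163e+00,  3.00394630e-01,  1.52153486e+00,  1.00443219e-05,
        1.32071019e+00, -6.65808423e-02]), 'qvel': array([ 0.00135685, -0.00193154, -0.00146468,  0.0004896 , -0.00029794,
       -0.00165813]), 'effort': array([-9.49946188e-04, -5.44378817e+01, -3.62371802e+01, -1.36219323e-04,
        3.00675085e-03, -2.70610388e-05]), 'ee_pos': array([247.91472119, 490.73439303, 249.7828055 ]), 'tool_rot': array([-0.60210863,  0.60244764,  0.37015829, -0.37081651]), 'ft_force': array([0.13310516, 0.81653955, 0.89191434]), 'moment': array([-0.01171045,  0.01253047,  0.01038078]), 'grip_width': 85.22122944188054} 19.0
```

View pics/top0.png

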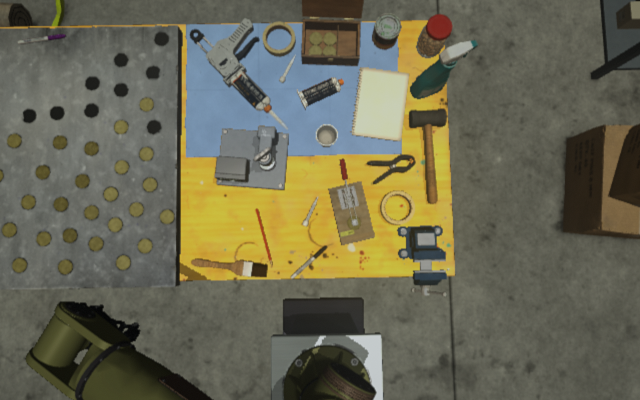

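View pics/side0.png

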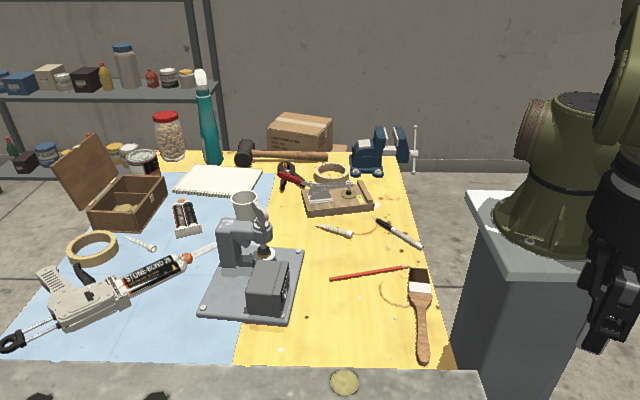

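Top view: press at about (252,157), red pencil from (257,209) to (270,262), brush at (230,268). The side view shows the press at (255,285) and the pencil at (370,272). I'll zoom in and deproject next.

```bash
cat > h.py <<'E'
import numpy as np,cv2
from scipy.spatial.transform import Rotation as R
def Rq(q): return R.from_quat([q[1],q[2],q[3],q[0]])
def cloud(c):
    d=np.asarray(c["depth"],float); h,w=d.shape
    f=h/2/np.tan(np.radians(float(c["fovy"]))/2)
    v,u=np.mgrid[:h,:w]
    p=np.stack([(u-float(c["cx"]))/f*d,(v-float(c["cy"]))/f*d,d],-1)
    P=p.reshape(-1,3)@Rq(c["attitude"]).as_matrix().T+np.asarray(c["eye"])
    P=P.reshape(h,w,3); P[d==0]=np.nan
    return P
def proj(c,X):
    f=400/2/np.tan(np.radians(float(c["fovy"]))/2)
    p=(np.atleast_2d(X)-c["eye"])@Rq(c["attitude"]).as_matrix()
    return np.c_[p[:,0]/p[:,2]*f+float(c["cx"]),p[:,1]/p[:,2]*f+float(c["cy"])]
E
python3 - <<'E'
from h import *
for n,(u0,v0,u1,v1) in {"top":(180,110,300,290),"side":(180,180,440,380)}.items():
    c=dict(np.load(n+"0.npz")); P=cloud(c)
    s=min(800//(u1-u0),600//(v1-v0))
    cv2.imwrite(f"pics/{n}0z.png",cv2.resize(c["image"][v0:v1,u0:u1],None,fx=s,fy=s,interpolation=cv2.INTER_CUBIC))
    b,g,r=[c["image"][...,i].astype(int) for i in range(3)]
    m=(r>110)&(g<80)&(b<80)&(np.abs(P[...,2])<40)
    if n=="top": m[:200]=0;m[:,:245]=0;m[:,285:]=0
    else: m[:255]=0; m[290:]=0; m[:,:320]=0;m[:,425:]=0
    q=P[m]; q=q[~np.isnan(q[:,0])]; print(n,len(q),q.mean(0))
    _,_,V=np.linalg.svd(q[:,:2]-q[:,:2].mean(0)); t=(q[:,:2]-q[:,:2].mean(0))@V[0]; print(V[0],t.min(),t.max(),np.percentile(q[:,2],[5,50,95]), (t.min()+t.max())/2*V[0]+q[:,:2].mean(0))
    # table height
    yel=(r>180)&(g>120)&(b<100)&(np.abs(P[...,2])<15); print("table z",np.nanmedian(P[yel][:,2]))
    for lo,hi in((8,20),(64,80),(98,112),(112,125),(125,200)):
        k=(P[...,2]>lo)&(P[...,2]<hi)&(P[...,0]>450)&(P[...,0]<680)&(P[...,1]>60)&(P[...,1]<320)
        q=P[k]; print(lo,hi,len(q), q.mean(0) if len(q) else 0, q.min(0) if len(q) else 0,q.max(0) if len(q) else 0)
        if len(q)>20: print(cv2.minAreaRect(q[:,:2].astype(np.float32)))
E
```

```text
top 84 [441.59357218 177.0316113    7.03690779]
[-0.96731917 -0.25356186] -75.81411279725614 75.6972293866705 [ 1.97083438  7.06370014 12.45021595] [441.65010397 177.04642989]
table z -0.6335668889021235
8 20 1256 [618.87178355 180.25057197  13.59379914] [452.78924786  62.91506757   8.00996175] [679.96723565 310.26969064  19.99772617]
((569.7034912109375, 189.49557495117188), (234.65939331054688, 237.32833862304688), 4.387720584869385)
64 80 687 [627.67912182 258.69388207  71.15058008] [594.91126812 142.01028079  64.18445158] [661.92446061 303.81118296  78.44863035]
((626.318359375, 223.17808532714844), (158.9244384765625, 64.9417495727539), 86.76535034179688)
98 112 112 [655.89540274 159.355583   107.10103668] [630.39479143 141.55720035  99.34455061] [679.95873768 180.00661885 111.97071637]
((655.1831665039062, 160.7642822265625), (49.554771423339844, 38.37864303588867), 0.591707706451416)
112 125 42 [645.15579125 157.54950942 116.11713476] [636.55906962 144.02414521 112.2141617 ] [664.47896078 173.76828264 124.81931491]
((647.97119140625, 157.80419921875), (28.32825469970703, 27.13
[... 950 characters left out ...]
254 [657.05408415 173.49410282 106.46992701] [631.99032469 144.33894305  98.04535525] [679.65443761 186.23027534 111.94746267]
((656.42041015625, 166.20120239257812), (39.009483337402344, 49.491905212402344), 83.11504364013672)
112 125 116 [651.71643062 168.82777181 116.33575338] [636.60026345 154.05175326 112.14979781] [667.92288123 179.28149805 123.88223739]
((651.8606567382812, 167.0853729248047), (31.18478012084961, 24.84308433532715), 3.1818690299987793)
125 200 228 [651.36621609 168.37851613 146.61388325] [633.62087112 143.09572618 125.23540894] [671.41201063 186.98473917 159.28133782]
((653.556396484375, 164.14138793945312), (12.695956230163574, 55.07640838623047), 36.488346099853516)
```

View pics/top0z.png

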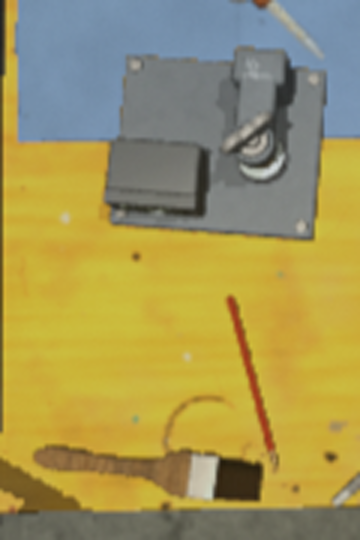

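View pics/side0z.png

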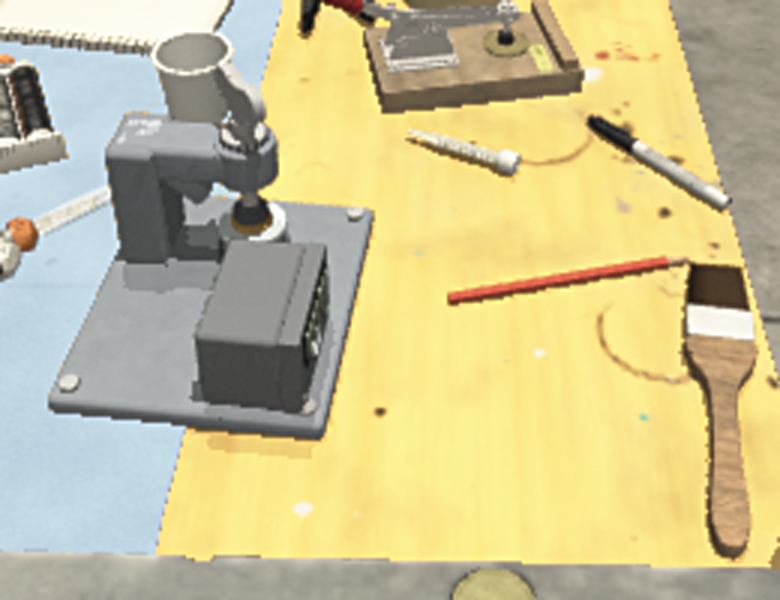

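Run:
```python
from h import *
from scipy.optimize import minimize
for n in("top","side"):
    c=dict(np.load(n+"0.npz")); P=cloud(c)
    def rect(lo,hi,x0,x1,y0,y1):
        k=(P[...,2]>lo)&(P[...,2]<hi)&(P[...,0]>x0)&(P[...,0]<x1)&(P[...,1]>y0)&(P[...,1]<y1)
        k=cv2.morphologyEx(k.astype(np.uint8),cv2.MORPH_OPEN,np.ones((3,3)))
        nn,l,s,_=cv2.connectedComponentsWithStats(k); i=1+np.argmax(s[1:,4]); k=l==i
        r=cv2.minAreaRect(P[k][:,:2].astype(np.float32)); print(n,k.sum(),P[k][:,2].mean(),r, np.round(cv2.boxPoints(r),1).tolist())
        return k
    rect(9,19,500,760,60,320)
    rect(66,78,580,680,205,330)
    k=(P[...,2]>122)&(P[...,0]>620)&(P[...,0]<690)&(P[...,1]>120)&(P[...,1]<200)
    if n=="side": k&=(P[...,1]>145-0)
    q=P[k]; print("wing z top",np.percentile(q[:,2],[50,90,97,100]))
    q=q[q[:,2]>np.percentile(q[:,2],97)-4]; print(len(q),q.mean(0), cv2.minAreaRect(q[:,:2].astype(np.float32)))
# big pod zoom
c=np.load("side0.npz")["image"]; z=cv2.resize(c[255:325,235:300],None,fx=8,fy=8,interpolation=cv2.INTER_LANCZOS4)
cv2.imwrite("pics/pods.png",z)
c=np.load("top0.npz")["image"]; z=cv2.resize(c[150:192,210:260],None,fx=14,fy=14,interpolation=cv2.INTER_LANCZOS4)
cv2.imwrite("pics/podt.png",z)
```

```text
top 1858 13.694057060495725 ((665.4888916015625, 205.54150390625), (199.79383850097656, 169.9755096435547), 84.59627532958984) [[571.5, 114.0999984741211], [740.7000122070312, 98.0999984741211], [759.5, 297.0], [590.2999877929688, 313.0]]
top 619 71.4450629945512 ((628.5730590820312, 259.9140319824219), (84.7018051147461, 63.846351623535156), 85.12723541259766) [[593.2000122070312, 220.39999389648438], [656.7999877929688, 215.0], [664.0, 299.3999938964844], [600.4000244140625, 304.79998779296875]]
wing z top [152.32875795 157.28660144 159.12544059 161.57548914]
28 [650.86620253 161.27129332 157.07265703] ((650.0894775390625, 161.82489013671875), (8.56689739227295, 43.02022933959961), 36.71516036987305)
side 3535 14.66782042340734 ((665.9642333984375, 207.23284912109375), (202.40603637695312, 169.80490112304688), 84.30358123779297) [[571.4000244140625, 115.0], [740.4000244140625, 98.0999984741211], [760.5, 299.5], [591.5, 316.3999938964844]]
side 1274 72.3838330204008 ((629.4042358398438, 260.71209716796875), (87.6488037109375, 64.14671325683594), 85.15901947021484) [[593.7000122070312, 219.8000030517578], [657.7000122070312, 214.3000030517578], [665.0999755859375, 301.70001220703125], [601.0999755859375, 307.1000061035156]]
wing z top [148.2011434  156.80524442 158.38572196 159.28133782]
56 [651.04028268 165.95656191 156.54624915] ((651.810546875, 164.21690368652344), (9.379918098449707, 44.749698638916016), 37.47994613647461)
```

View pics/pods.png

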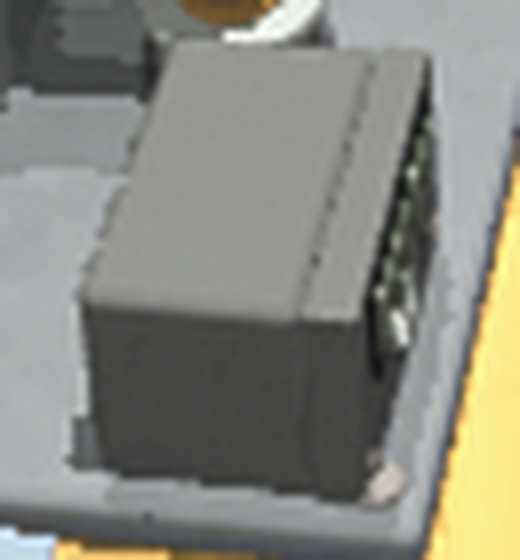

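View pics/podt.png

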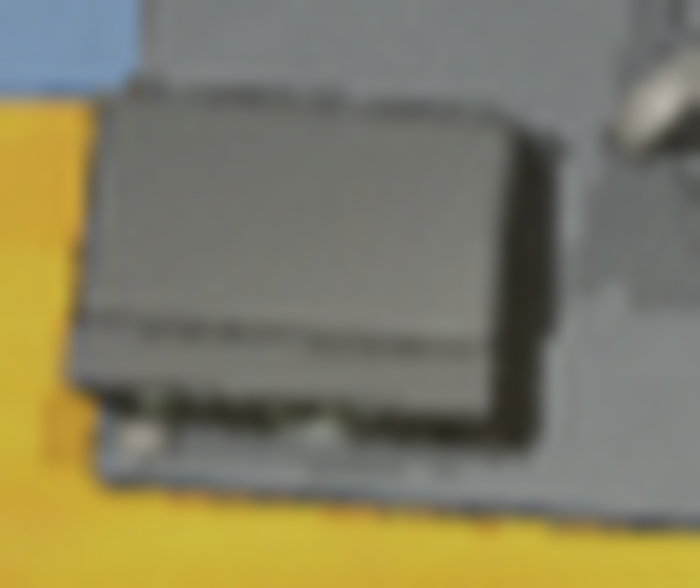

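```bash
cat >> h.py <<'E'
YAW=-0.095; OP=np.array([655.8,207.0,0.])
RP=R.from_euler('z',YAW).as_matrix()
def p2w(p): return np.atleast_2d(p)@RP.T+OP
def w2p(p): return (np.atleast_2d(p)-OP)@RP
E
python3 - <<'E'
from h import *
# rectify pod front from both cameras
Y=np.arange(100,0,-.25); Z=np.arange(76,10,-.25)
yy,zz=np.meshgrid(Y,Z)
X=p2w(np.stack([np.full_like(yy,-62.),yy,zz],-1).reshape(-1,3))
out=[]
for n in("side","top"):
    c=dict(np.load(n+"0.npz")); uv=proj(c,X).astype(np.float32).reshape(*yy.shape,2)
    im=cv2.remap(c["image"],uv[...,0],uv[...,1],cv2.INTER_CUBIC); out.append(im)
    P=cloud(c)
im=np.vstack(out); cv2.imwrite("pics/rect.png",cv2.resize(cv2.convertScaleAbs(im,alpha=1.5),None,fx=1.1*1.0,fy=1.1))
E
```

```text
(no output)
```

View pics/rect.png

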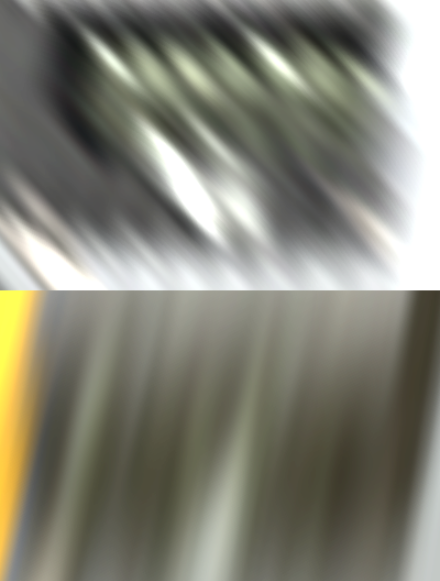

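Run:
```python
from h import *
for n in("top","side"):
    c=dict(np.load(n+"0.npz")); g=cv2.cvtColor(c["image"],cv2.COLOR_BGR2GRAY)
    for y in(93,7): 
        for z in (72,32,14): print(n,y,z,proj(c,p2w([-62,y,z])).round(1))
    print(n,[proj(c,p2w([-62,y,32])).round(1).tolist() for y in(40,50,60)])
    a=g[175:185,213:250] if n=="top" else g[262:303,278:291]
    np.set_printoptions(linewidth=250); print(a)
    P=cloud(c)
    if n=="side":
        for v in range(285,303): print(v,[tuple(w2p(P[v,u])[0].round(0).astype(int)) for u in range(279,291)])
```

```text
top 93 72 [[214.  176.5]]
top 93 32 [[217.1 178.5]]
top 93 14 [[218.5 179.4]]
top 7 72 [[244.6 178.9]]
top 7 32 [[246.8 180.8]]
top 7 14 [[247.7 181.7]]
top [[[235.4, 179.9]], [[232.0, 179.7]], [[228.5, 179.4]]]
[[165 138 116 115 116 117 116 117 117 117 118 118 117 118 118 117 119 117 115 110 109 109 109 106 107 105 104 108 110 108 110 105  64  43  45  75 130]
 [163 134 115 112 114 115 117 117 117 116 118 118 118 119 119 120 119 120 119 119 119 119 119 118 119 119 119 120 120 120 120 112  66  44  47  77 132]
 [162 136 102  83  84  84  89  98  98  93 101 106 107 117 118 118 118 118 119 118 119 119 119 119 119 120 120 121 121 121 121 111  62  43  48  81 131]
 [155 144 125  93  59  49  59  87  84  67  68  78  73  82  84  82  87  89  88  90  97  96 103 106 108 110 118 119 119 120 120 110  60  43  47  81 131]
 [150 149 147 129  88  65  65  81  71  54  51  55  49  51  52  52  65  66  62  72  86  73  74  79  72  76  81  82  84  86  88  84  51  43  46  79 130]
 [152 151 148 128 106 107 122 122  99  71  76  78  75  66  64  59  68  87 100 118 119  88  63  57  51  50  48  49  43  45  52  53  46
[... 12321 characters left out ...]
5)), (np.int64(-69), np.int64(53), np.int64(16)), (np.int64(-70), np.int64(52), np.int64(15))]
302 [(np.int64(-60), np.int64(94), np.int64(56)), (np.int64(-61), np.int64(89), np.int64(50)), (np.int64(-61), np.int64(83), np.int64(44)), (np.int64(-61), np.int64(77), np.int64(37)), (np.int64(-61), np.int64(70), np.int64(30)), (np.int64(-61), np.int64(62), np.int64(21)), (np.int64(-61), np.int64(56), np.int64(14)), (np.int64(-63), np.int64(56), np.int64(15)), (np.int64(-65), np.int64(56), np.int64(15)), (np.int64(-67), np.int64(57), np.int64(16)), (np.int64(-69), np.int64(56), np.int64(16)), (np.int64(-71), np.int64(55), np.int64(15))]<stdin>:11: RuntimeWarning: invalid value encountered in cast
```

```bash
cat >> h.py <<'E'
def att(yaw):
    # yaw: world angle of pad-width direction (tool z axis or -z); tool y = down
    z=np.array([np.cos(yaw),np.sin(yaw),0]); y=np.array([0,0,-1.]); x=np.cross(y,z)
    q=R.from_matrix(np.c_[x,y,z]).as_quat(); return np.array([q[3],q[0],q[1],q[2]])
def st(bot):
    s=bot.read_state(); 
    zz=Rq(s["tool_rot"]).as_matrix()[:,2]
    print("t%.1f"%s["clock"],"tcp",s["ee_pos"].round(2),"yaw %.4f"%np.arctan2(zz[1],zz[0]),"q",s["joint_positions"].round(2),"F",s["ft_force"].round(2),"M",s["moment"].round(3),"w %.1f"%s["grip_width"]); return s
E
python3 - <<'E'
from h import *
from rig import bot
st(bot)
print(Rq(bot.read_state()["tool_rot"]).as_matrix().round(2))
a=.2545
for y in(a,a+np.pi): print(y,[None if (q:=bot.ik(p,att(y))) is None else q.round(2) for p in([436,177.5,100],[436,177.5,20])])
ws=p2w([0,-45,147])[0]; print(ws)
for y in np.arange(-6.2,6.3,.4): 
    q=bot.ik(ws,att(y)); print(round(y,2),None if q is None else q.round(2))
E
```

```text
t0.1 tcp [247.91 490.73 249.78] yaw 2.6738 q [ 1.04  0.3   1.52  0.    1.32 -0.07] F [0.13 0.82 0.89] M [-0.012  0.013  0.01 ] w 85.2
[[ 0.45 -0.   -0.89]
 [ 0.89 -0.    0.45]
 [-0.   -1.    0.  ]]
0.2545 [array([0.31, 0.32, 1.89, 0.  , 0.94, 1.63]), array([0.31, 0.47, 1.92, 0.  , 0.76, 1.63])]
3.3960926535897933 [array([ 0.31,  0.32,  1.89, -0.  ,  0.94, -1.52]), array([ 0.31,  0.47,  1.92, -0.  ,  0.76, -1.52])]
[651.53142741 162.20290983 147.        ]
-6.2 [ 0.19  0.66  1.24 -0.    1.24  1.68]
-5.8 [ 0.19  0.66  1.24 -0.    1.24  1.28]
-5.4 [ 0.19  0.66  1.24 -0.    1.24  0.88]
-5.0 [ 0.19  0.66  1.24 -0.    1.24  0.48]
-4.6 [ 0.19  0.66  1.24 -0.    1.24  0.08]
-4.2 [ 0.19  0.66  1.24 -0.    1.24 -0.32]
-3.8 [ 0.19  0.66  1.24 -0.    1.24 -0.72]
-3.4 [ 0.19  0.66  1.24 -0.    1.24 -1.12]
-3.0 [ 0.19  0.66  1.24 -0.    1.24 -1.52]
-2.6 [ 0.19  0.66  1.24  0.    1.24 -1.92]
-2.2 [ 0.19  0.66  1.24  0.    1.24 -2.32]
-1.8 None
-1.4 None
-1.0 None
-0.6 [ 0.19  0.66  1.24 -0.    1.24  2.36]
-0.2 [ 0.19  0.66  1.24 -0.    1.24  1.96]
0.2 [ 0.19  0.66  1.24 -0.    1.24  1.56]
0.6 [ 0.19  0.66  1.24 -0.    1.24  1.16]
1.0 [ 0.19  0.66  1.24 -0.    1.24  0.76]
1.4 [ 0.19  0.66  1.24 -0.    1.24  0.36]
1.8 [ 0.19  0.66  1.24 -0.    1.24 -0.04]
2.2 [ 0.19  0.66  1.24 -0.    1.24 -0.44]
2.6 [ 0.19  0.66  1.24 -0.    1.24 -0.84]
3.0 [ 0.19  0.66  1.24 -0.    1.24 -1.24]
3.4 [ 0.19  0.66  1.24 -0.    1.24 -1.64]
3.8 [ 0.19  0.66  1.24  0.    1.24 -2.04]
4.2 [ 0.19  0.66  1.24 -0.    1.24 -2.44]
4.6 None
5.0 None
5.4 None
5.8 [ 0.19  0.66  1.24 -0.    1.24  2.24]
6.2 [ 0.19  0.66  1.24 -0.    1.24  1.84]
```

Run:
```python
from h import *
from rig import bot
a=.2545; u=np.array([np.cos(a),np.sin(a),0])
c=np.array([433,177,0.])+4*u
bot.move_gripper(40,30)
bot.move_to(c+[0,0,90],att(a+np.pi)); st(bot)
bot.servo_line(c+[0,0,22],speed=80); st(bot)
c_=bot.read_camera("top"); cv2.imwrite("pics/pre.png",cv2.resize(c_["image"][190:290,200:330],None,fx=6,fy=6,interpolation=cv2.INTER_CUBIC))
```

```text
t2.1 tcp [437.   178.55  90.32] yaw -2.8871 q [ 0.31  0.34  1.89  0.    0.91 -1.52] F [-0.08  0.12 -0.59] M [0.084 0.022 0.02 ] w 39.9
t3.1 tcp [437.14 178.12  22.42] yaw -2.8871 q [ 0.31  0.47  1.91 -0.    0.76 -1.52] F [ 0.59 -0.55  0.26] M [ 0.016  0.024 -0.054] w 40.2
```

View pics/pre.png

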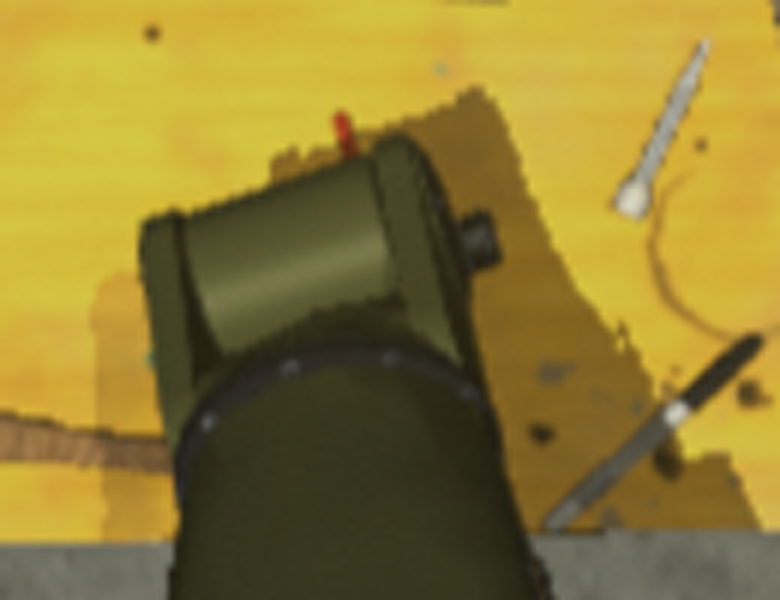

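The arm hides most of the pencil; only its red end shows, at about (345,130) in the crop. I'll close on it, lift a little and check.

Run:
```python
from h import *
from rig import bot
bot.move_gripper(4,40); s=st(bot)
p=s["ee_pos"].copy(); np.save("grasp.npy",p)
bot.servo_line(p+[0,0,80],speed=100); st(bot)
a=np.pi+YAW
h=p2w([-62,50,32])[0]; np.save("hole.npy",h)
t=h+RP@np.array([-86-45.,0,0]); t[2]=32+p[2]-4
print(h,t)
bot.servo_line([t[0],t[1],t[2]+60],att(a),speed=120)
bot.servo_line(t,speed=100); st(bot)
for n in("top","side"):
    c=bot.read_camera(n); np.savez(n+"1.npz",**c)
    u0,v0=(200,150) if n=="top" else (240,200)
    cv2.imwrite(f"pics/{n}1.png",cv2.resize(c["image"][v0:v0+100,u0:u0+130],None,fx=6,fy=6,interpolation=cv2.INTER_CUBIC))
```

```text
t3.5 tcp [437.03 178.04  22.37] yaw -2.8871 q [ 0.31  0.47  1.91 -0.    0.76 -1.52] F [-2.13 -1.36  5.3 ] M [-0.154  0.24   0.006] w 5.6
t4.5 tcp [436.72 177.95 101.82] yaw -2.8872 q [ 0.31  0.32  1.88  0.    0.94 -1.52] F [-0.22  0.56  0.4 ] M [-0.05   0.029 -0.001] w 5.8
[598.82242308 262.65568909  32.        ] [468.41311613 275.08197818  50.36847112]
t6.2 tcp [468.69 275.17  50.82] yaw 3.0465 q [ 0.46  0.54  1.7   0.    0.9  -1.01] F [0.72 0.14 0.72] M [-0.008  0.029  0.01 ] w 5.9
```

View pics/top1.png

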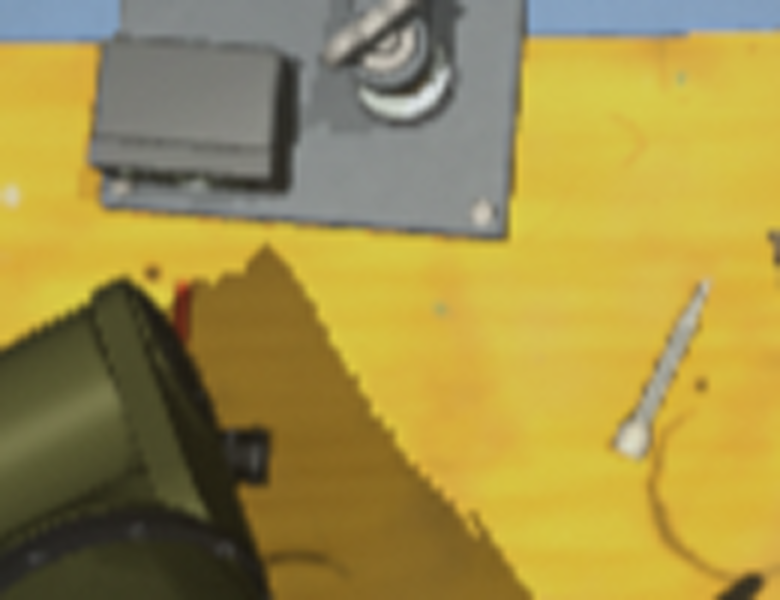

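View pics/side1.png

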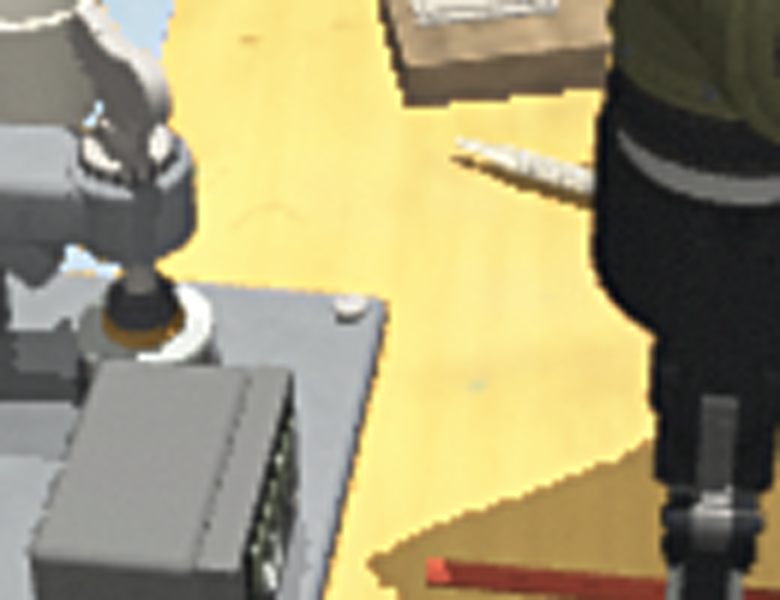

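Run:
```python
from h import *
for n in("top","side"):
    c=dict(np.load(n+"1.npz")); P=cloud(c)
    b,g,r=[c["image"][...,i].astype(int) for i in range(3)]
    m=(r>100)&(r-g>60)&(b<90)&(P[...,2]<60)&(P[...,2]>15)&(P[...,0]>380)&(P[...,0]<580)&(P[...,1]>230)&(P[...,1]<320)
    q=P[m];d=w2p(q); print(n,len(q)); o=np.argsort(d[:,0]); d=d[o]
    i,j=np.where(m); print(i.min(),i.max(),j.min(),j.max())
    print(d[::max(1,len(d)//25)].round(1))
    px=np.polyfit(d[:,0],d[:,1],1),np.polyfit(d[:,0],d[:,2],1); print(px)
    if n=="side": 
        k=c["image"][280:330,300:440]; cv2.imwrite("pics/s1b.png",cv2.resize(k,None,fx=5.5,fy=5.5,interpolation=cv2.INTER_CUBIC))
s=w2p(np.array([468.69,275.17,50.82])); print("tcp press",s)
```

```text
top 5
197 199 229 230
[[-118.6   49.6   35.6]
 [-115.9   52.9   34.9]
 [-115.5   50.4   33.1]
 [-113.    49.9   37. ]
 [-112.8   53.6   32.8]]
(array([ 0.31691882, 87.79971723]), array([-0.09256706, 24.04844113]))
side 231
293 304 311 397
[[-263.5   52.3   34.8]
 [-260.1   53.6   33.3]
 [-256.4   53.7   35.4]
 [-252.9   48.3   36.8]
 [-249.3   49.2   37.3]
 [-245.8   50.    37.6]
 [-240.5   54.7   37. ]
 [-233.5   52.4   36.1]
 [-226.3   55.7   38.7]
 [-217.5   53.1   37.3]
 [-209.    52.3   32.7]
 [-180.2   51.    35.3]
 [-174.8   51.7   35.4]
 [-169.5   53.7   36.8]
 [-165.8   51.8   36.9]
 [-162.    50.4   37.4]
 [-156.7   51.5   37.9]
 [-151.3   51.9   37.7]
 [-146.2   54.1   34.3]
 [-142.4   53.    37.7]
 [-137.    53.    37. ]
 [-131.7   54.    34.8]
 [-127.5   49.4   37.1]
 [-122.3   51.2   33.2]
 [-116.9   51.8   35.7]
 [-111.6   53.3   36.6]]
(array([-7.04052532e-04,  5.24211466e+01]), array([5.16053014e-03, 3.71834182e+01]))
tcp press [[-192.73271413   50.11388934   50.82      ]]
```

View pics/s1b.png

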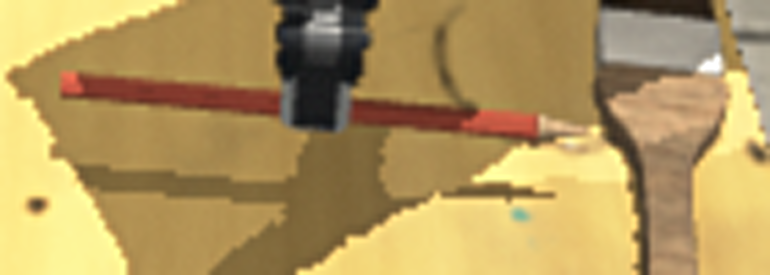

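Run:
```python
from h import *
c=dict(np.load("top1.npz")); im=c["image"].astype(int)
rd=im[...,2]-im[...,1]; 
for v in range(196,205):
    w=np.clip(rd[v,224:238]-0,0,None); print(v,rd[v,224:238])
print(proj(c,p2w([[-111,50.1,36],[-117,50.1,36],[-123,50.1,36]])))
print(proj(c,p2w([[-62,50,25],[-62,50,32],[-62,50,39],[-62,57,32],[-62,43,32],[-62,57,25],[-62,43,25]])).round(2))
g=cv2.cvtColor(c["image"],cv2.COLOR_BGR2GRAY); print(g[177:184,215:250])
print(g[177:184,215:250]-0)
```

```text
196 [39 35 38 36 33 44 57 46 37 32 31 29 32 31]
197 [28 27 28 29 33 61 88 54 36 30 31 29 31 31]
198 [17 19 19 21 30 65 86 49 33 31 30 30 30 30]
199 [ 9 15 16 19 24 50 63 44 33 30 30 32 31 30]
200 [ 4  9 15 18 24 43 59 42 31 29 31 31 31 30]
201 [ 3  5 11 20 30 47 60 41 31 30 31 31 31 31]
202 [ 3  4  5 15 32 50 59 39 30 31 32 31 31 32]
203 [ 2  4  3 10 27 51 59 39 32 32 32 32 32 32]
204 [ 1  3  3  4 18 44 59 40 32 31 32 32 32 32]
[[230.06850528 196.34911497]
 [229.87041403 198.42282114]
 [229.67215668 200.49826601]]
[[232.42 180.01]
 [231.97 179.68]
 [231.52 179.33]
 [229.56 179.49]
 [234.39 179.86]
 [230.02 179.83]
 [234.82 180.2 ]]
[[110  89  90  91  95 105 104 100 108 113 117 126 127 126 127 126 127 126
  126 127 128 128 129 129 130 129 130 129 129 119  64  43  49  87 141]
 [133 100  62  52  62  93  89  70  72  82  79  87  90  87  94  95  94  96
  105 102 110 115 116 117 127 129 129 129 129 118  64  44  48  85 141]
 [157 140  95  69  69  86  75  55  52  59  50  52  54  54  68  70  65  76
   91  76  79  84  78  79  87  87  90  92  94  88  53  43  49  83 140]
 [158 137 112 116 130 130
[... 871 characters left out ...]
  75  55  52  59  50  52  54  54  68  70  65  76
   91  76  79  84  78  79  87  87  90  92  94  88  53  43  49  83 140]
 [158 137 112 116 130 130 106  77  81  82  79  69  68  61  72  94 106 126
  127  94  67  60  54  52  49  50  44  46  54  54  46  44  48  88 139]
 [155 127 114 133 157 156 126 100 110 114 112 107 106 101 104 116 125 136
  132 113  89  82  81  71  71  68  56  56  60  61  60  52  62 108 141]
 [154 134 128 138 145 133 124 117 122 124 126 126 124 123 123 124 124 124
  123 120 113 112 113 109 110 108 102 103 105 102  97 100 105 133 143]
 [165 140 129 131 128 120 126 128 132 132 135 137 138 137 138 138 133 125
  123 123 123 124 125 128 137 135 126 127 137 136 133 136 138 145 145]]
```

Both cameras agree with the kinematics. The pencil is level with its axis near z 32.5. The bright hole rim in the top view sits at about (232.2,180), which projects to y ≈ 50 in the press frame. Inserting now.

```bash
cat > ins.py <<'E'
from h import *
from rig import bot
import sys
s0=np.array([-192.7,50.0,50.3])
def go(d,dy=0,dz=0,**k): return bot.servo_line(p2w(s0+[d,dy,dz])[0],**k)
if __name__=="__main__":
    print(go(43,speed=80)); s=st(bot); f0=s["ft_force"]
    r=go(66,speed=15,until_force=6)
    s=st(bot); print(r,"press",w2p(s["ee_pos"])-s0, "dF",RP.T@(s["ft_force"]-f0))
E
python3 ins.py
```

```text
False
t7.0 tcp [511.21 270.93  50.13] yaw 3.0466 q [ 0.42  0.6   1.6   0.    0.94 -1.05] F [-0.11 -0.63 -0.05] M [ 0.002 -0.004  0.009] w 6.1
t8.1 tcp [528.04 269.2   49.44] yaw 3.0466 q [ 0.41  0.63  1.55  0.    0.97 -1.07] F [-2.42  1.38  0.83] M [0.117 0.476 0.103] w 5.5
True press [[59.62062368 -0.20179406 -0.86099698]] dF [-2.48309556  1.78823789  0.88062474]
```

Run:
```python
from ins import *
for d in (60,61,62,63,64,65):
    r=go(d,speed=15,until_force=8); s=st(bot); F=RP.T@s["ft_force"]; print(d,r,(w2p(s["ee_pos"])-s0).round(2),F.round(2))
    if F[0]<-9: break
bot.dwell(.3); s=st(bot)
c=bot.read_camera("side"); np.savez("side2.npz",**c); cv2.imwrite("pics/s2.png",cv2.resize(c["image"][240:340,230:360],None,fx=6,fy=6,interpolation=cv2.INTER_CUBIC))
```

```text
t8.4 tcp [528.3  269.34  50.2 ] yaw 3.0466 q [ 0.41  0.63  1.55  0.    0.97 -1.07] F [-3.43 -0.1   0.71] M [0.077 0.532 0.015] w 5.7
60 False [[ 5.986e+01 -3.000e-02 -1.000e-01]] [-3.4  -0.42  0.71]
t8.6 tcp [528.59 269.27  49.82] yaw 3.0467 q [ 0.41  0.63  1.55  0.    0.97 -1.07] F [-8.01  0.8   0.62] M [ 0.145  1.342 -0.058] w 5.7
61 False [[60.15 -0.08 -0.48]] [-8.04  0.03  0.62]
t8.9 tcp [528.73 269.18  49.41] yaw 3.0468 q [ 0.41  0.63  1.55  0.    0.97 -1.07] F [-13.72   1.46   0.69] M [ 0.219  2.224 -0.009] w 5.8
62 False [[60.31 -0.15 -0.89]] [-13.8    0.15   0.69]
t9.2 tcp [528.73 269.2   49.4 ] yaw 3.0469 q [ 0.41  0.63  1.55  0.    0.97 -1.07] F [-13.52   0.65   0.46] M [ 0.223  2.213 -0.043] w 5.7
```

View pics/s2.png

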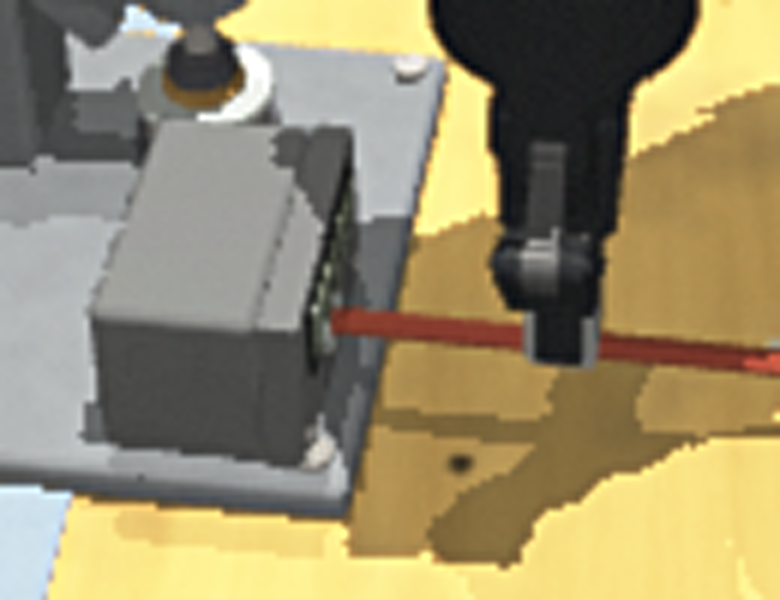

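The pencil has gone into the hole at about (335,322) and hit the hard stop at 60.2 mm of travel with 13.7 N, so the button is fully in. Withdrawing and checking the pencil before laying it down.

Run:
```python
from ins import *
go(0,speed=100); st(bot)
p=np.load("grasp.npy")
bot.servo_line(p2w(s0+[-5,0,40])[0],speed=150)
bot.servo_line(p+[0,0,60],att(np.pi+.2545),speed=130); st(bot)
c=bot.read_camera("side"); P=cloud(c); im=c["image"].astype(int)
r,g,b=im[...,2],im[...,1],im[...,0]
m=(r>100)&(r-g>60)&(b<90)&(P[...,2]<90)&(P[...,2]>40)&(P[...,0]>330)&(P[...,0]<560)&(P[...,1]>130)&(P[...,1]<240)
q=P[m]; u=np.array([np.cos(.2545),np.sin(.2545)]); d=(q[:,:2]-p[:2])@u
print(len(q),d.min(),d.max(),np.polyfit(d,q[:,2],1),np.median(q[:,2]))
cv2.imwrite("pics/s3.png",cv2.resize(c["image"][210:310,300:450],None,fx=5,fy=5,interpolation=cv2.INTER_CUBIC))
```

```text
t10.0 tcp [469.43 275.11  50.57] yaw 3.0464 q [ 0.46  0.54  1.7   0.    0.91 -1.01] F [ 0.19 -0.02  0.33] M [-0.017 -0.015 -0.002] w 5.3
t11.3 tcp [437.11 178.28  82.1 ] yaw -2.8879 q [ 0.31  0.35  1.89  0.    0.9  -1.51] F [ 0.71 -0.01 -0.79] M [-0.016  0.024 -0.013] w 6.0
192 -70.18970403254593 83.76034774394822 [-2.46465892e-03  6.72745116e+01] 67.4037513816292
```

View pics/s3.png

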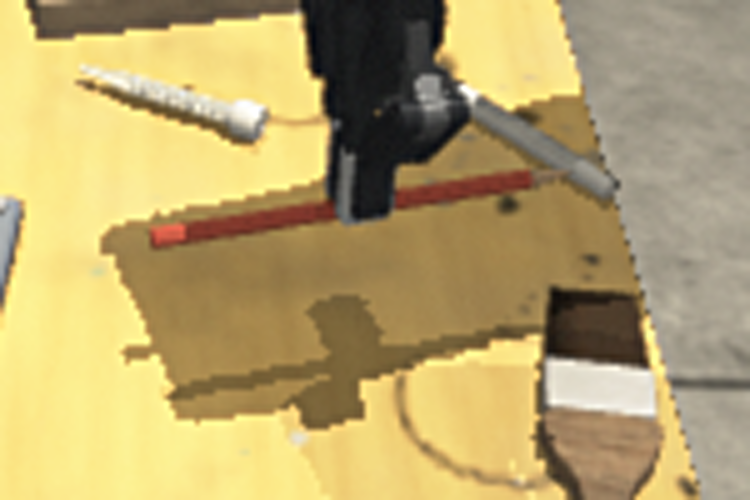

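Pencil still level, red body from (150,235) to (535,180). Laying it down.

Run:
```python
from h import *
from rig import bot
p=np.load("grasp.npy"); u=np.array([np.cos(.2545),np.sin(.2545),0]); p=p+8*u
bot.servo_line(p+[0,0,8],speed=100); st(bot)
r=bot.servo_line(p+[0,0,-2],speed=12,until_force=2.5); print(r); s=st(bot)
for w in (7,8,9,11,16): bot.move_gripper(w,20)
bot.move_gripper(30); st(bot)
q=s["ee_pos"].copy(); q[2]=120
bot.servo_line(q,speed=90)
bot.servo_line([430,-20,250],speed=250)
c=bot.read_camera("side"); np.savez("side4.npz",**c)
cv2.imwrite("pics/s4.png",cv2.resize(c["image"][210:310,300:450],None,fx=5,fy=5,interpolation=cv2.INTER_CUBIC))
c=bot.read_camera("top"); np.savez("top4.npz",**c)
cv2.imwrite("pics/t4.png",cv2.resize(c["image"][110:290,180:340],None,fx=3.3,fy=3.3,interpolation=cv2.INTER_CUBIC)); st(bot)
```

```text
t12.1 tcp [444.92 180.17  30.62] yaw -2.8870 q [ 0.31  0.46  1.89 -0.    0.79 -1.52] F [ 0.31 -0.01  0.23] M [-0.071  0.004 -0.009] w 5.7
True
t12.7 tcp [444.75 180.05  22.39] yaw -2.8871 q [ 0.31  0.48  1.89  0.    0.77 -1.52] F [-0.57  0.09  5.56] M [ 0.014  0.074 -0.016] w 6.0
t14.1 tcp [444.47 179.97  22.14] yaw -2.8871 q [ 0.31  0.48  1.89  0.    0.77 -1.52] F [ 0.45 -0.91  0.22] M [-0.006  0.006 -0.009] w 29.8
t16.6 tcp [429.83 -19.24 249.29] yaw -2.8859 q [-0.13  0.03  1.84 -0.    1.28 -1.96] F [-0.14 -1.71 -0.72] M [ 0.002  0.013 -0.029] w 29.9
```

View pics/s4.png

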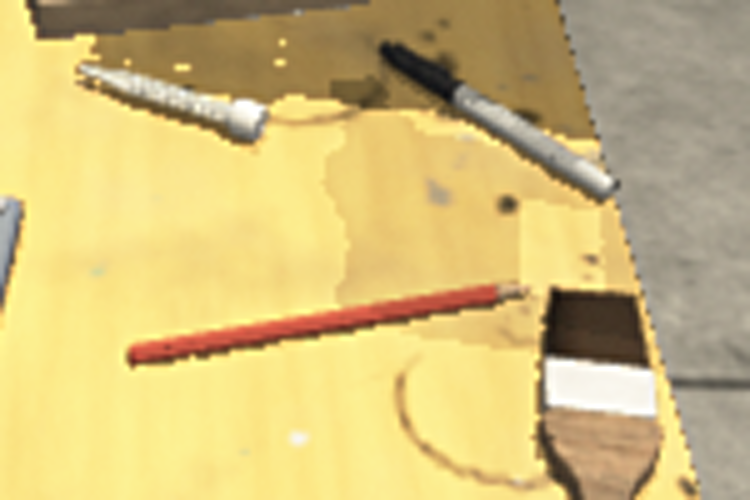

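View pics/t4.png

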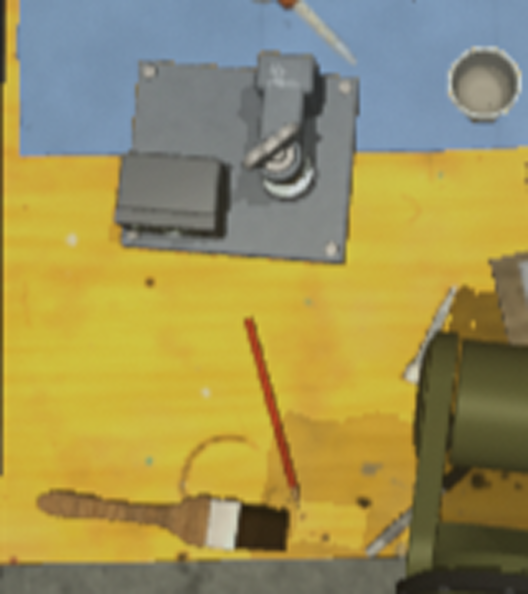

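The pencil lies flat on the table, from about (248,320) to (297,495) in the top crop, and the other things are undisturbed. Next, the wings.

Run:
```python
from h import *
for n in("top","side"):
    c=dict(np.load(n+"4.npz")); P=cloud(c)
    k=(P[...,2]>130)&(P[...,2]<175)&(P[...,0]>615)&(P[...,0]<690)&(P[...,1]>120)&(P[...,1]<205)
    q=P[k]; print(n,len(q),np.percentile(q[:,2],[2,50,90,98]))
    qq=q[:,:2]-q[:,:2].mean(0); _,s,V=np.linalg.svd(qq); t=qq@V[0]; w=qq@V[1]
    print(np.arctan2(V[0][1],V[0][0])%np.pi, t.min(),t.max(),w.min(),w.max(), q[:,:2].mean(0)+V[0]*(t.min()+t.max())/2+V[1]*(w.min()+w.max())/2, cv2.minAreaRect(q[:,:2].astype(np.float32)))
from rig import bot
c=np.array([651.3,162.4,0])
bot.move_gripper(42,40)
bot.move_to(c+[0,0,225],att(2.215)); st(bot)
bot.servo_line(c+[0,0,152],speed=80,until_force=6); st(bot)
bot.move_gripper(5,30); st(bot); bot.dwell(.2); st(bot)
```

```text
top 100 [132.8994854  153.16996649 156.97488104 159.79849279]
2.217736772556139 -25.588921831116913 27.25367534354161 -6.4830444828195635 3.6758127470460806 [650.52392954 162.60743842] ((650.6231689453125, 162.66436767578125), (10.140303611755371, 52.842933654785156), 36.68965530395508)
side 203 [132.5445324  150.27320863 157.36399203 158.73032546]
2.2583242650952235 -31.180894456991542 23.100321514508906 -7.5569608309217635 3.681434449877484 [652.10420679 164.32106732] ((651.85791015625, 164.23521423339844), (9.607917785644531, 54.23649597167969), 37.08040237426758)
t18.2 tcp [651.19 161.94 225.26] yaw 2.2156 q [ 0.19  0.59  1.16 -0.    1.39 -0.46] F [ 0.79 -0.78  0.24] M [-0.062 -0.016 -0.023] w 41.6
t19.2 tcp [651.58 162.46 152.67] yaw 2.2150 q [ 0.19  0.65  1.24  0.    1.25 -0.45] F [0.17 0.12 0.67] M [-0.029  0.025  0.006] w 42.0
t19.6 tcp [651.55 162.5  152.52] yaw 2.2150 q [ 0.19  0.65  1.24  0.    1.25 -0.45] F [0.52 1.68 2.32] M [ 0.156 -0.121 -0.072] w 8.2
t19.8 tcp [651.52 162.5  152.43] yaw 2.2150 q [ 0.19  0.65  1.24  0.    1.25 -0.45] F [0.88 0.65 4.33] M [ 0.227 -0.22  -0.108] w 8.5
```

Gripped cleanly, with about 1 N of lateral force. Turning clockwise in small steps while watching the moment.

```bash
cat > turn.py <<'E'
from h import *
from rig import bot
C=np.array([651.3,162.4,152.0]); Y0=2.215
def yawof(s):
    z=Rq(s["tool_rot"]).as_matrix()[:,2]; return np.arctan2(z[1],z[0])
def turn(y,log=True):
    pos=C+[0,0,(y-Y0)*4/(2*np.pi)]
    bot.servo_line(pos,att(y),speed=20)
    s=bot.read_state(); ya=y+(yawof(s)-y+np.pi)%(2*np.pi)-np.pi
    if log: print("t%.2f cmd %.3f act %.4f Mz %.3f F"%(s["clock"],y,ya,s["moment"][2]),s["ft_force"].round(1),"w %.1f j6 %.3f"%(s["grip_width"],s["joint_positions"][5]))
    return ya,s["moment"][2]
E
python3 - <<'E'
from turn import *
bot.move_gripper(5,60)
for y in (2.215,2.17,2.12,2.06,2.0): turn(y)
E
```

```text
t20.30 cmd 2.215 act 2.2150 Mz -0.101 F [1.3 1.3 5.5] w 7.8 j6 -0.454
t20.55 cmd 2.170 act 2.1697 Mz -0.049 F [1.4 1.9 6.5] w 7.5 j6 -0.409
t20.80 cmd 2.120 act 2.1196 Mz -0.062 F [1.5 1.5 5.5] w 7.4 j6 -0.359
t21.05 cmd 2.060 act 2.0596 Mz -0.013 F [1.3 2.3 5.5] w 7.5 j6 -0.299
t21.30 cmd 2.000 act 1.9996 Mz -0.041 F [2.6 2.4 5.7] w 7.7 j6 -0.239
```

Run:
```python
from turn import *
y=2.0; H=[]
while y>2.215-2.55:
    y-=.05; a,m=turn(y); H.append(m)
    if m>0.4: break
np.save("ylast.npy",y)
```

```text
t21.55 cmd 1.950 act 1.9497 Mz -0.042 F [1.  1.  5.6] w 7.8 j6 -0.189
t21.80 cmd 1.900 act 1.8996 Mz -0.069 F [2.4 1.2 5.4] w 7.7 j6 -0.139
t22.05 cmd 1.850 act 1.8496 Mz -0.046 F [1.2 1.4 5.7] w 7.6 j6 -0.089
t22.30 cmd 1.800 act 1.7997 Mz -0.061 F [1.2 1.5 4.9] w 7.5 j6 -0.039
t22.55 cmd 1.750 act 1.7496 Mz -0.097 F [2.  3.2 5.1] w 7.8 j6 0.011
t22.80 cmd 1.700 act 1.6997 Mz -0.109 F [1.7 1.7 4.1] w 7.6 j6 0.061
t23.05 cmd 1.650 act 1.6497 Mz -0.099 F [0.9 0.8 5. ] w 7.8 j6 0.111
t23.30 cmd 1.600 act 1.5997 Mz -0.065 F [1.7 3.  5.4] w 7.5 j6 0.161
t23.55 cmd 1.550 act 1.5497 Mz -0.067 F [2.3 1.6 5.2] w 7.8 j6 0.211
t23.80 cmd 1.500 act 1.4996 Mz -0.056 F [2.  1.3 4.6] w 7.6 j6 0.261
t24.05 cmd 1.450 act 1.4496 Mz -0.070 F [1.7 2.1 4.2] w 7.7 j6 0.311
t24.30 cmd 1.400 act 1.3996 Mz -0.135 F [2.  2.3 4.5] w 8.0 j6 0.361
t24.55 cmd 1.350 act 1.3495 Mz 0.004 F [2.  1.4 5.2] w 7.6 j6 0.411
t24.80 cmd 1.300 act 1.2995 Mz -0.069 F [3.3 0.9 6. ] w 7.6 j6 0.461
t25.05 cmd 1.250 act 1.2496 Mz -0.038 F [3.9 2.  5.6] w 7.7 j6 0.511
t25.30 cmd 1.200 act 1.1996 Mz -0.087 F [2.5 1.7 4.9] w 7.5 j6
[... 1175 characters left out ...]
.411
t29.80 cmd 0.300 act 0.2995 Mz -0.075 F [3.6 0.7 4.9] w 7.4 j6 1.461
t30.05 cmd 0.250 act 0.2494 Mz -0.063 F [4.4 0.7 3.8] w 8.1 j6 1.511
t30.30 cmd 0.200 act 0.1994 Mz -0.060 F [4.2 1.6 5.4] w 7.7 j6 1.561
t30.55 cmd 0.150 act 0.1494 Mz -0.042 F [4.  0.8 5. ] w 7.2 j6 1.611
t30.80 cmd 0.100 act 0.0994 Mz -0.060 F [3.9 0.9 5.2] w 7.5 j6 1.661
t31.05 cmd 0.050 act 0.0494 Mz -0.054 F [3.8 1.3 4.8] w 7.7 j6 1.711
t31.30 cmd -0.000 act -0.0005 Mz -0.050 F [2.9 0.9 4.3] w 7.9 j6 1.761
t31.55 cmd -0.050 act -0.0506 Mz -0.082 F [4.3 0.6 3.9] w 7.5 j6 1.811
t31.80 cmd -0.100 act -0.1005 Mz 0.074 F [4.7 1.  5.5] w 7.8 j6 1.861
t32.05 cmd -0.150 act -0.1491 Mz 1.089 F [3.8 0.4 6.3] w 7.8 j6 1.910
```

Hard stop found near yaw −0.10, after 2.31 rad. I'll re-approach in fine steps to pin the onset.

Run:
```python
from turn import *
for y in (-.09,-.03,-.06,-.075,-.085,-.095,-.105,-.115,-.125): 
    a,m=turn(y)
    bot.dwell(.1); M=[]
    for _ in range(4): M.append(bot.read_state()["moment"][2])
    print("   ",np.round(M,3))
```

```text
t32.30 cmd -0.090 act -0.0896 Mz 0.013 F [4.3 2.2 4.9] w 7.3 j6 1.850
    [0.021 0.021 0.021 0.021]
t32.65 cmd -0.030 act -0.0296 Mz 0.044 F [3.4 0.5 4.3] w 7.1 j6 1.790
    [0.02 0.02 0.02 0.02]
t33.00 cmd -0.060 act -0.0604 Mz -0.106 F [4.1 1.4 4. ] w 8.0 j6 1.821
    [-0.074 -0.074 -0.074 -0.074]
t33.35 cmd -0.075 act -0.0753 Mz -0.045 F [3.7 0.5 4.9] w 7.5 j6 1.836
    [-0.108 -0.108 -0.108 -0.108]
t33.70 cmd -0.085 act -0.0853 Mz -0.078 F [3.8 2.2 4.4] w 7.5 j6 1.846
    [-0.01 -0.01 -0.01 -0.01]
t34.05 cmd -0.095 act -0.0952 Mz -0.084 F [4.5 0.6 4. ] w 7.5 j6 1.856
    [-0.001 -0.001 -0.001 -0.001]
t34.40 cmd -0.105 act -0.1050 Mz 0.175 F [4.1 0.3 4.8] w 7.8 j6 1.866
    [0.162 0.162 0.162 0.162]
t34.75 cmd -0.115 act -0.1147 Mz 0.406 F [4.1 0.9 4.8] w 7.5 j6 1.875
    [0.334 0.334 0.334 0.334]
t35.10 cmd -0.125 act -0.1244 Mz 0.663 F [4.1 1.2 5.1] w 7.5 j6 1.885
    [0.621 0.621 0.621 0.621]
```

Run:
```python
from turn import *
ys=np.linspace(-.125,1.477,20)[1:]
for i,y in enumerate(ys): turn(y,log=(i%4==0 or i>16))
bot.dwell(.5); s=st(bot); print(yawof(s)+.096-np.pi/2)
for n in("top","side"):
    c=bot.read_camera(n); np.savez(n+"5.npz",**c)
    cv2.imwrite(f"pics/{n}5.png",c["image"])
```

```text
t35.45 cmd -0.041 act -0.0402 Mz 0.096 F [4.  1.  4.5] w 8.0 j6 1.801
t36.45 cmd 0.297 act 0.2972 Mz 0.079 F [3.3 0.8 4.2] w 7.8 j6 1.463
t37.45 cmd 0.634 act 0.6345 Mz 0.018 F [3.1 1.8 5.6] w 7.6 j6 1.126
t38.45 cmd 0.971 act 0.9717 Mz 0.041 F [4.1 1.6 6.1] w 7.9 j6 0.789
t39.45 cmd 1.308 act 1.3091 Mz 0.038 F [2.  1.7 6.6] w 7.9 j6 0.452
t39.70 cmd 1.393 act 1.3934 Mz 0.100 F [2.3 1.4 5.1] w 7.6 j6 0.367
t39.95 cmd 1.477 act 1.4777 Mz 0.130 F [3.1 2.3 5.9] w 7.6 j6 0.283
t40.5 tcp [651.59 162.55 152.04] yaw 1.4770 q [0.19 0.66 1.24 0.   1.25 0.28] F [2.24 0.98 5.35] M [ 0.378 -0.478  0.007] w 7.6
0.002247733184742362
```

View pics/side5.png

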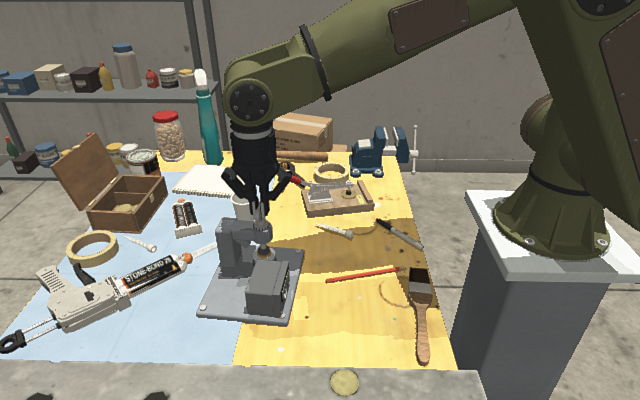

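View pics/top5.png

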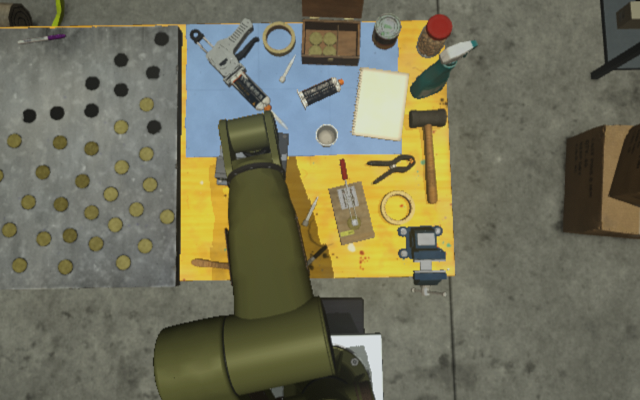

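The side view shows the fingers on the wings at about (260,205), with the pencil, brush, nozzle and marker where they were. The residual moment is about 0. Handing in.

Run:
```python
from h import *
from rig import bot
st(bot); bot.finish_job()
```

```text
t40.5 tcp [651.59 162.54 152.03] yaw 1.4771 q [0.19 0.66 1.24 0.   1.25 0.28] F [2.65 1.91 6.01] M [ 0.288 -0.444  0.044] w 7.8
the job is handed in; nothing more can be done
```

The job is done and handed in at 40.5 s. The readout button was pushed in, the glue gap is set a quarter turn off the seat, and the gripper is still holding the wings at 60 N.

- **Zeroing:** I pushed the blunt end of the pencil into the hole before touching the screw. It met a firm stop at 60.2 mm of travel (about 60.5 mm expected for fully in), with about 14 N pushing. I could not see the button or the display reading, so this rests on travel and force.
- **Pencil:** It is back flat on the bare table, about 8 mm further along its own length than before. The pictures afterwards show it flat and the other things where they were.
- **Gap:** Turning clockwise, the foot seated after about 2.31 rad. A second, finer approach put the seat at the same angle to within a few milliradians, so the wings did not slip in the jaws. I then backed off 1.573 rad, against 1.571 for an exact quarter turn.
- **Last check:** There was almost no twist left on the wings (0.01–0.04 N m), with a side and vertical load on the wrist of about 7 N. The gripper hides the wings from both cameras, so the final angle comes from the arm's own joints.

One small disagreement: the twist reading while turning clockwise had the opposite sign to what friction should give, by about 0.06 N m. I put this down to sensor bias and noise, as the rise at the stop was clear.

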